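# Set and lock the lathe's tool rest

## Task

Set up the wood lathe for turning along the workpiece: with a fingertip, push on the blue tool rest so that it turns on its post until it is parallel to the lathe bed, and only then push the red-knobbed clamp lever all the way across to its locked stop, towards the headstock. Push only: do not pull the rest up out of its socket, and leave the loose things on the bench where they are.

Things in the scene. Friction and masses are not known exactly. Their poses are not given: they have to be found in the camera images.
- lathe: bench lathe, fixed; origin on the work surface below the spindle axis, midway along the bed. y axis: along the bed towards the headstock; x axis: squarely across it, away from the robot. Bed 860 long, 126 wide, top 86 up. White headstock y 250 to 450, 300 high; chuck and pale wooden workpiece (110 across) y 59 to 250, up to 262 high; white tailstock y -425 to -220, 225 high.
- rest_pivot (a point): on the vertical axis about which the blue tool rest turns, at the top face of its bar (190 above the work surface). The rest is a straight upright bar 160 long, 14 thick, 25 high (165 to 190 up, with a thin steel rod on top up to 195), pivoted at its middle on a post. This point's y axis runs along the bar to its left end. Friction 0.2 N m (3 N near an end); it stays where it is left.
- rest_left_end (a point): middle of the bar's end nearer the headstock, at its top face, 80 from rest_pivot. At the start the bar is turned counter-clockwise seen from above, 0.3 to 1.0 rad out of line with the bed, so this end is the one nearer to the robot. The bar's stops lie well beyond the in-line position: nothing stops it there.
- rest_right_end (a point): middle of the bar's other end, nearer the tailstock, at its top face, 80 from rest_pivot
- rest_post (a joint): how far the rest has been lifted in its socket (m): 0 seated. It is loose and would pull out upwards.
- lever_pivot (a point): on the clamp lever's vertical axis, 174 above the work surface, level with the knob's top. It belongs to the holder: a fixed white arm, 46 wide, top 114 up, reaching from the bed towards the robot and a little askew to it, with a 48 wide collar round the rest's post, up to 136. The point's x axis runs along the holder to the post, 75 away; its -x points to the robot's side.
- lever_knob (a point): centre of the top face of the upright red knob on the clamp lever's end, 174 above the work surface; knob 24 across, 48 tall (126 to 174 up), 85 from lever_pivot; the thin dark lever lies at 130 up
- lock_lever (a joint): clamp lever angle (rad): 0 open, knob on the tailstock side; grows as the knob swings past the robot's side towards the headstock side (clockwise from above) to 1.5, locked, at a rigid stop. At q it points q - 0.85 rad clockwise of the holder's -x. Starts at 0 to 0.4. Friction 0.15 N m (2 N at the knob); stays where it is left. It does not change how the rest turns.
- gouge: turning gouge lying on the bench, 390 long, 30 thick, wooden handle (brass ferrule, steel blade); origin under its middle; not part of the job
- bowl: loose dark wooden bowl, 116 across, 50 high; origin at the centre of its underside; not part of the job
- tin: loose yellow-and-steel wax tin, 68 across, 55 high; origin at the centre of its underside; not part of the job
- blank: loose pale wooden cylinder standing on end, 68 across, 90 high; origin at the centre of its underside; not part of the job
- sanding_block: loose cork block 100 x 60 x 32; origin at the centre of its underside; not part of the job
- chuck_key: loose steel T-shaped key, 90 long, 70 across, 12 thick; origin under its middle; not part of the job

How it is judged:
On the way, in this order (a step that is already met when the one before it is completed fails the run):
1. the tool rest is parallel to the lathe bed (within 0.09 rad) while the clamp lever is still open (under 0.7 rad) (angle between the y axis of rest_pivot and the y axis of lathe, either way round below 0.09 rad and value of joint rest_post below 0.005 m and value of joint lock_lever below 0.7 rad), for 0.2 s.
2. the clamp lever is swung to its locked stop (over 1.35 rad) with the rest still parallel (angle between the y axis of rest_pivot and the y axis of lathe, either way round below 0.09 rad and value of joint lock_lever above 1.35 rad), for 0.2 s.
At the end, for the whole second after the job is handed in: the tool rest stands within 0.09 rad (5 degrees) of parallel to the lathe bed and seated in its socket (lifted less than 5 mm), the clamp lever stands over 1.35 rad of its 1.5 rad, and every loose thing rests within 20 mm of where it started (all of step 2 and value of joint rest_post below 0.005 m and linear speed of each of gouge, bowl, tin, blank, sanding_block, chuck_key below 0.02 m/s and distance of each of gouge, bowl, tin, blank, sanding_block, chuck_key from where it was at the start of the episode below 0.02 m); the robot touches nothing.
It fails at once if the tool rest is lifted over 10 mm in its socket (value of joint rest_post above 0.01 m).
It fails at once if a loose thing on the bench is shifted by over 20 mm or lifted (distance of any of gouge, bowl, tin, blank, sanding_block, chuck_key from where it was at the start of the episode above 0.02 m).
It also fails if it takes over 54 s, if anything falls off the work surface, if the arm or the gripper's body presses on something with over 40 N, if the wrist force passes 120 N, or if a joint passes its speed limit or range.

## Robot

A 6-joint arm with a two-finger parallel gripper is mounted at the origin on the work surface. World frame = base frame: x ahead of the robot, y to its left, z up, the work surface at z = 0. Lengths are in m, angles in rad, forces in N, time in s.
With the tool pointing down it reaches from about 0.3 to 0.875 m from the base axis. Payload 6.4 kg.
Tool frame: the origin (TCP) lies at the very end of the fingers, on their centre line; the grasp point (between the pads) lies 19 mm behind it; z points along the fingers, y is the line along which they close (so a half turn about z gives the same grasp; the last joint's range is limited). The gripper opens to 85 mm and grips with 20 to 120 N. Pads are 22 mm wide; open, the fingers measure 114 mm over their backs; the gripper's body (76 mm by 85 mm) begins 54 mm behind the grasp point. The pads swing forward as they close: fully open they stand 13 mm farther back than shut.
Start: joints at [-1.506, 0.181, 1.607, -0, 1.354, -0.206], TCP at [0.154, -0.554, 0.231] pointing down, gripper open.
Joint ranges: [-2.99, 2.99], [-0.89, 2.07], [0.3, 2.58], [-1.14, 4.28], [0, 2.63], [-3.12, 3.12]. Speed limits (rad/s): [2.57, 2.57, 3.01, 3.14, 3.14, 3.14].

## Interface

Orientations are given as a unit quaternion [w, x, y, z].
In Python, from bench import ctrl, camera, calibration, order, outline_of gives the robot as it stands.
- The arm moves only by the tool move_arm, never from a script. Its argument "series" is a list that holds one entry, the list of rows, each a list of 5 numbers: the opening, from 0 (shut) to 1 (fully open), then the shift along the tool's x, y, z in mm, then the turn about the tool's z in rad. A call has exactly 10 rows; each row is the pose to reach, as a shift and turn from the pose commanded when the call began, along the tool's axes at that moment; what a row does not reach only later rows make up. A row lasts 1/12 s, in which the tool goes at most 41.7 mm and 7.16 degrees, less where a joint would pass 70% of its speed; a pose out of reach is approached as far as the arm can. A call with a gripper value outside its range is refused whole. The fingers move at their own pace and stop on an object; the grip force is fixed at half the most. Time passes only in rows, so rows that repeat a pose let the fingers close, or fill a call up. It gives the time, the measured TCP pose, the force, the opening and the grip force at its end, in the units of the state.
- ctrl.get_obs(): the state, without advancing time (a new reading comes with each control period).
- camera(name): name is "scene" or "top" or "wrist"; returns (picture, depth): 384x512x3 uint8, blue, green, red; 384x512 float32, m along the optical axis (not along the pixel's ray), 0 where there is no reading.
- calibration(name): a dict with "intrinsics" (3x3 intrinsics, pixels), "rvec" (rotation vector, rad) and "tvec" (3), from world to camera coordinates, as OpenCV has them. Camera axes: x right, y down, z forward; pixel columns grow to the right and rows downward; lengths in m; the calibration is good to about 2 mm. The wrist camera is an equidistant fisheye: a pixel r from the principal point sees the ray r / f radians off the axis. A picture is of the moment at which its call begins: read the wrist's pose just before it. calibration takes no time and is no camera call; for the wrist camera it gives the pose at the moment of the call.
- order.hand_in(): hands the job in; it is judged then, once.
Trained networks look in the newest picture that a camera, given by its name, has taken for a name from the list of things; names that differ only in an ending like _2 or _b are one class to them, and where a whole thing is asked for, a point or a joint stands for the part that bears it (a point fixed in the world has none). Each returns a list of dicts, best first, with "conf" (0 to 1); they miss things now and then, are a little off and sometimes report something else, mostly with a low value. They report only what shows in the picture. A call takes as long as a camera call.
- outline_of(target, camera): "region" (384x512 bool, what is visible of it) and "bbox" ([centre column, centre row, width, height] in pixels, round what is visible of it).
The state is a dict: "time_s": time; "q": joint angles; "dq": joint speeds; "joint_efforts": joint torques, N m; "eef_pos": TCP position; "eef_rot": TCP orientation; "wrist_force": force on the tool from outside, world axes, zero at the start; "torque": the same for the moment, N m; "opening": opening from 0.0 (shut) to 1.0 (fully open); "grasp_force": force on a finger pad.
Only numpy, scipy, OpenCV 4.12 (cv2) and the standard library are available. Lean on these libraries where they do the work, as an engineer would, in place of code of your own. Each camera call takes 0.05 s, during which the arm holds its last target. There are 200 camera calls.

## Working session

There is one attempt and no reset: what is moved stays moved. The work goes in short steps, Python scripts to look and compute and a tool call to move; the robot and the scene stay as the last step left them, time stands still between calls to the robot, and variables do not carry over. Pictures are saved under pics/ and viewed, at most 10 in all, crops included, and the job is handed in when it is done.

Besides the shell and the picture viewer there is one more tool, called after "Call:" as name([rows], argument=value, ...), one row to a line, values as JSON. move_arm: Moves the arm, as the interface text tells. Its arguments: {"type":"object","properties":{"series":{"type":"array","items":{"type":"array","items":{"type":"array","items":{"type":"number"}}}}},"required":["series"]}

```bash
mkdir -p pics
cat > h.py <<'E'
import numpy as np, cv2
from bench import ctrl, camera, calibration, order, outline_of
def cal(n):
    c=calibration(n); R=cv2.Rodrigues(np.array(c["rvec"],float))[0]; return np.array(c["intrinsics"]),R,np.array(c["tvec"],float).ravel()
def cloud(n,d,mask):
    K,R,t=cal(n); v,u=np.nonzero(mask&(d>0)); z=d[v,u]
    P=np.c_[(u-K[0,2])/K[0,0]*z,(v-K[1,2])/K[1,1]*z,z]
    return (P-t)@R, u, v
E
python3 - <<'E'
from h import *
out=[]
for n in ("scene","top"):
    p,d=camera(n); np.savez(n,p=p,d=d); out.append(p)
    for t in ("lathe","rest_pivot","lever_knob","gouge","bowl","tin","blank","sanding_block","chuck_key"):
        r=outline_of(t,n)
        for o in r[:1]:
            P,u,v=cloud(n,d,o["region"])
            print(n,t,round(o["conf"],2),np.round(o["bbox"]),np.round(np.median(P,0),3) if len(P) else None, np.round(P.min(0),3),np.round(P.max(0),3))
            np.save(f"m_{n}_{t}",o["region"])
cv2.imwrite("pics/a.png",out[0]); cv2.imwrite("pics/b.png",out[1])
E
```

```text
scene lathe 0.7 [212. 240. 183. 283.] [0.74  0.223 0.237] [ 0.579 -0.701 -0.006] [0.829 0.408 0.303]
scene rest_pivot 0.87 [244. 208.  68.  24.] [0.602 0.017 0.185] [ 0.545 -0.05   0.159] [0.655 0.075 0.199]
scene lever_knob 0.76 [280. 194.  30.  36.] [ 0.457 -0.009  0.138] [ 0.395 -0.114 -0.007] [0.532 0.027 0.177]
scene gouge 0.6 [402. 296. 105. 120.] [0.332 0.302 0.022] [ 0.3    0.119 -0.004] [0.343 0.51  0.032]
scene bowl 0.77 [216. 140.  40.  26.] [ 0.476 -0.411  0.027] [ 0.428 -0.45  -0.001] [ 0.542 -0.329  0.056]
scene tin 0.77 [362. 315.  30.  35.] [0.461 0.338 0.052] [0.421 0.301 0.   ] [0.487 0.365 0.06 ]
scene blank 0.66 [258. 170.  22.  32.] [ 0.452 -0.18   0.074] [ 0.412 -0.23  -0.005] [ 0.477 -0.162  0.095]
scene sanding_block 0.68 [279. 151.  37.  30.] [ 0.324 -0.246  0.03 ] [ 0.268 -0.296 -0.002] [ 0.375 -0.218  0.037]
scene chuck_key 0.69 [280. 194.  24.  32.] [ 0.456 -0.01   0.14 ] [ 0.395 -0.114  0.001] [0.53  0.023 0.177]
top lathe 0.72 [241. 110. 401. 110.] [0.704 0.067 0.21 ] [ 0.609 -0.475 -0.005] [0.878 0.497 0.301]
top rest_pivot 0.56 [229. 158.  51.  42.] [0.596 0.004 0.188] [ 0.543 -0.058 -0.004] [0.658 0.083 0.197]
top lever_knob 0.67 [232. 209.  22.  39.] [ 0.49  -0.006  0.134] [ 0.435 -0.033 -0.004] [0.535 0.019 0.175]
top bowl 0.69 [379. 208.  41.  47.] [ 0.483 -0.408  0.02 ] [ 0.426 -0.473 -0.005] [ 0.542 -0.339  0.053]
top tin 0.22 [306. 225.  33.  25.] [ 0.44  -0.2    0.088] [ 0.406 -0.237 -0.003] [ 0.474 -0.171  0.094]
top blank 0.63 [306. 225.  28.  26.] [ 0.443 -0.198  0.087] [ 0.403 -0.254 -0.006] [ 0.474 -0.17   0.094]
top sanding_block 0.72 [326. 269.  32.  44.] [ 0.322 -0.261  0.03 ] [ 0.267 -0.299 -0.004] [ 0.373 -0.227  0.038]
top chuck_key 0.78 [230. 234.  25.  36.] [0.384 0.009 0.008] [ 0.362 -0.024 -0.006] [0.456 0.042 0.013]
```

Run:
```python
from h import *
for n in ("top","scene"):
    f=np.load(n+".npz"); p,d=f["p"],f["d"]
    P,u,v=cloud(n,d,np.load(f"m_{n}_rest_pivot.npy")); Q=P[(P[:,2]>.18)&(P[:,2]<.205)]
    r=cv2.minAreaRect((Q[:,:2]*1000).astype(np.float32)); print(n,"bar",r)
    vx=cv2.fitLine(Q[:,:2].astype(np.float32),cv2.DIST_HUBER,0,.01,.01).ravel(); print(vx, np.arctan2(vx[1],vx[0]))
    P,u,v=cloud(n,d,np.load(f"m_{n}_lever_knob.npy")); Q=P[(P[:,2]>.165)&(P[:,2]<.185)]
    print("knob",len(Q),Q.mean(0),Q.min(0),Q.max(0))
    # red pixels
    hsv=cv2.cvtColor(p,cv2.COLOR_BGR2HSV); red=((hsv[...,0]<8)|(hsv[...,0]>172))&(hsv[...,1]>150)&(hsv[...,2]>60)
    P,_,_=cloud(n,d,red); Q=P[(P[:,2]>.165)&(P[:,2]<.185)&(P[:,0]<.6)]
    if len(Q): print("red",len(Q),(Q.min(0)+Q.max(0))/2,Q.mean(0))
    # bed direction: bed top, height .086
    P,_,_=cloud(n,d,d>0); Q=P[(abs(P[:,2]-.086)<.006)&(P[:,0]>.5)&(abs(P[:,1])<.6)]
    print("bed",len(Q),cv2.minAreaRect((Q[:,:2]*1000).astype(np.float32)))
    H=P[(abs(P[:,2]-.300)<.006)&(P[:,0]>.5)]
    print("head",len(H),cv2.minAreaRect((H[:,:2]*1000).astype(np.float32)))
    for lo in (.114,.136):
        Q=P[(abs(P[:,2]-lo)<.005)&(abs(P[:,1])<.12)&(P[:,0]<.66)&(P[:,0]>.4)]; print(lo,len(Q),cv2.minAreaRect((Q[:,:2]*1000).astype(np.float32)) if len(Q) else 0)
f=[cv2.resize(np.load(n+".npz")["p"],(800,600)) for n in ("top","scene")]
cv2.imwrite("pics/t.png",f[0]);cv2.imwrite("pics/s.png",f[1])
```

```text
top bar ((597.19189453125, 5.4720001220703125), (14.752219200134277, 157.929931640625), 40.05390930175781)
[ 0.6380942  -0.7699583   0.5964723   0.00503423] -0.87877584
knob 68 [ 0.44537428 -0.02414373  0.17157968] [ 0.43544232 -0.03319967  0.16512698] [ 0.45659083 -0.01427367  0.17492446]
red 70 [ 0.44601657 -0.02372814  0.17128864] [ 0.44505827 -0.0237643   0.17164004]
bed 5083 ((631.7329711914062, -7.90460205078125), (282.8770446777344, 1198.523193359375), 17.679811477661133)
head 2921 ((740.2083740234375, 283.59173583984375), (126.73672485351562, 106.19126892089844), 86.3110580444336)
0.114 528 ((582.1404418945312, 5.072122573852539), (44.170265197753906, 154.67672729492188), 86.85197448730469)
0.136 282 ((532.7470092773438, -1.6582489013671875), (174.61866760253906, 48.0556755065918), 6.533527851104736)
scene bar ((599.3175659179688, 10.66839599609375), (17.83599853515625, 160.71112060546875), 39.859580993652344)
[ 0.63684696 -0.77099025  0.598825    0.01700082] -0.88039464
knob 59 [ 0.44766401 -0.01678746  0.17163078] [ 0.43566526 -0.02994003  0.16503723] [ 0.45767632 -0.00840181  0.17688544]
red 55 [ 0.44791198 -0.01917092  0.17096133] [ 0.4487541  -0.01742214  0.1717697 ]
bed 2854 ((701.7374267578125, -108.3759765625), (290.68115234375, 974.5501098632812), 12.610513687133789)
head 3787 ((742.7175903320312, 290.1884460449219), (128.74273681640625, 108.60015869140625), 86.53838348388672)
0.114 403 ((584.0841064453125, 13.366630554199219), (44.541603088378906, 154.4989013671875), 84.29676818847656)
0.136 286 ((530.8615112304688, 4.868762969970703), (184.8663787841797, 46.84138107299805), 5.95163631439209)
```

View pics/b.png

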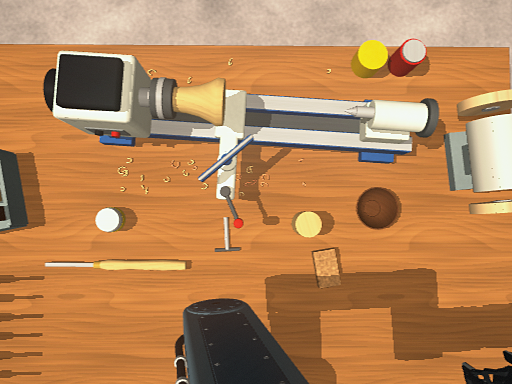

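View pics/a.png

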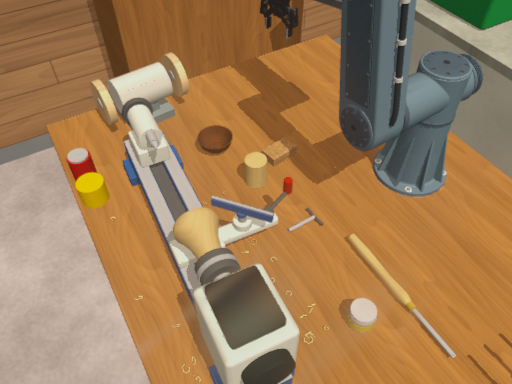

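The top view shows the bed, with the headstock at upper left (100,90). The blue rest is skewed at (228,158), its left end at (200,180). The lever pivot is at (226,191) and the red knob at (238,223). Below the knob lies the chuck key (228,235). The scene view agrees with all of this. Next I'll fit the bed direction and the holder.

Run:
```python
from h import *
for n in ("top","scene"):
    f=np.load(n+".npz"); p,d=f["p"],f["d"]
    P,u,v=cloud(n,d,d>0)
    m=np.load(f"m_{n}_lathe.npy"); L,_,_=cloud(n,d,m)
    Q=L[(abs(L[:,2]-.086)<.007)&(L[:,1]>-.25)&(L[:,1]<.22)]
    for lab,op in(("front",np.min),("back",np.max)):
        E=[]
        for y in np.arange(-.24,.21,.01):
            s=Q[(abs(Q[:,1]-y)<.005)&(abs(y-.02)>.06)]
            if len(s)>2: E.append((y,op(s[:,0])))
        if len(E)>5:
            l=cv2.fitLine(np.float32(E),cv2.DIST_HUBER,0,.001,.001).ravel(); print(n,lab,len(E),"x at y0",l[3]-l[2]*l[1]/l[0],"slope",l[1]/l[0])
    for lo,hi,x0,x1 in ((.106,.120,.49,.57),(.106,.120,.61,.66),(.126,.142,.46,.51)):
        Q=P[(P[:,2]>lo)&(P[:,2]<hi)&(abs(P[:,1])<.06)&(P[:,0]>x0)&(P[:,0]<x1)]
        for x in np.arange(x0,x1,.01):
            s=Q[abs(Q[:,0]-x)<.005]
            if len(s)>2: print(n,lo,round(x,3),len(s),np.round([s[:,1].min(),s[:,1].max(),s[:,1].mean()],3))
o=ctrl.get_obs(); print(o["eef_pos"],o["eef_rot"],o["opening"])
w,x,y,z=o["eef_rot"]
from scipy.spatial.transform import Rotation as Ro
print(Ro.from_quat([x,y,z,w]).as_matrix().round(3))
```

```text
top front 33 x at y0 0.6601571 slope 0.06489162
top back 33 x at y0 0.7419269 slope -0.19455312
top 0.106 0.51 43 [-0.01   0.03   0.012]
top 0.106 0.52 28 [-0.012  0.031  0.007]
top 0.106 0.53 33 [-0.012  0.031  0.008]
top 0.106 0.54 64 [-0.015  0.028  0.007]
top 0.106 0.55 69 [-0.015  0.028  0.007]
top 0.106 0.56 70 [-0.015  0.028  0.007]
top 0.106 0.62 16 [-0.017  0.023  0.014]
top 0.106 0.63 47 [-0.01   0.023  0.008]
top 0.106 0.64 57 [-0.02   0.024  0.004]
top 0.106 0.65 69 [-0.02   0.024  0.003]
top 0.106 0.66 38 [-0.03   0.024 -0.001]
top 0.126 0.46 10 [-0.023 -0.011 -0.017]
top 0.126 0.47 18 [-0.021 -0.008 -0.015]
top 0.126 0.48 20 [-0.016 -0.003 -0.009]
top 0.126 0.49 18 [-0.011  0.002 -0.005]
top 0.126 0.5 20 [-0.008  0.004 -0.001]
scene front 26 x at y0 0.7354089 slope 0.42173126
scene back 26 x at y0 0.7864923 slope 0.0652799
scene 0.106 0.51 20 [0.013 0.037 0.028]
scene 0.106 0.52 12 [0.028 0.039 0.035]
scene 0.106 0.53 3 [0.035 0.039 0.037]
scene 0.106 0.54 11 [0.03  0.039 0.034]
scene 0.106 0.55 26 [0.011 0.037 0.028]
scene 0.106 0.56 38 [0.005 0.038 0.023]
scene 0.106 0.61 9 [0.025 0.031 0.028]
scene 0.106 0.62 43 [-0.012  0.031  0.015]
scene 0.106 0.63 58 [-0.013  0.031  0.011]
scene 0.106 0.64 62 [-0.015  0.032  0.012]
scene 0.106 0.65 60 [-0.015  0.03   0.011]
scene 0.106 0.66 29 [-0.012  0.031  0.011]
scene 0.126 0.46 10 [-0.015 -0.006 -0.01 ]
scene 0.126 0.47 13 [-0.01  -0.001 -0.007]
scene 0.126 0.48 13 [-0.008  0.003 -0.003]
scene 0.126 0.49 15 [-0.004  0.006  0.002]
scene 0.126 0.5 16 [-0.002  0.011  0.006]
[ 0.15382375 -0.5540458   0.23128526] [-1.04836497e-05  9.90847925e-01  1.34982923e-01 -1.05987467e-07] 1.003167273795542
[[ 0.964  0.267 -0.   ]
 [ 0.267 -0.964  0.   ]
 [ 0.    -0.    -1.   ]]
```

Call:
move_arm([
  [[0,15,-16,-5,0],[0,40,-42,-10,0.05],[0,65,-69,-15,0.1],[0,92,-97,-15,0.15],[0,119,-126,-15,0.2],[0,147,-155,-15,0.24],[0,174,-184,-15,0.27],[0,200,-211,-15,0.27],[0,224,-237,-15,0.27],[0,239,-253,-15,0.27]],
])

```text
time_s: 1.83
eef_pos: [0.3173, -0.2435, 0.2465]
eef_rot: [-0.0, 1.0, 0.001, 0.0]
wrist_force: [0.9, -0.1, -0.6]
opening: 0.002
grasp_force: 0.0
```

Call:
move_arm([
  [[0,10,-20,0,0],[0,28,-52,0,0],[0,46,-86,0,0],[0,65,-122,0,0],[0,84,-158,0,0],[0,104,-194,0,0],[0,124,-230,0,0],[0,142,-264,0,0],[0,156,-290,0,0],[0,163,-304,0,0]],
])

```text
time_s: 2.67
eef_pos: [0.4802, 0.061, 0.2464]
eef_rot: [-0.0, 1.0, 0.002, 0.0]
wrist_force: [0.2, -0.2, 0.7]
opening: -0.0
grasp_force: 0.0
```

Run:
```python
from h import *
p,d=camera("wrist"); cv2.imwrite("pics/w1.png",p); np.savez("w1",p=p,d=d)
o=ctrl.get_obs(); print(o["eef_pos"])
K,R,t=cal("wrist"); print(K,(-R.T@t))
for tname in ("rest_pivot","lever_knob"):
    for o in outline_of(tname,"wrist")[:1]:
        v,u=np.nonzero(o["region"]&(d>0)); z=d[v,u]; a=(u-K[0,2])/K[0,0]; b=(v-K[1,2])/K[1,1]
        r=np.hypot(a,b)+1e-9; s=np.tan(r)/r
        P=(np.c_[a*s*z,b*s*z,z]-t)@R
        Q=P[(P[:,2]>(.183 if tname[0]=='r' else .166))&(P[:,2]<.205)]
        print(tname,o["conf"],len(P),len(Q),cv2.minAreaRect((Q[:,:2]*1000).astype(np.float32)) if len(Q) else P.mean(0))
```

```text
[0.48057649 0.0618396  0.24639167]
[[297.31863964   0.         254.89207684]
 [  0.         297.31863964 191.79172734]
 [  0.           0.           1.        ]] [0.55992797 0.06195709 0.38881885]
rest_pivot 0.77 4285 3944 ((596.8841552734375, 9.3118896484375), (14.476656913757324, 156.96932983398438), 39.95991134643555)
lever_knob 0.59 2329 548 ((446.3802490234375, -20.678442001342773), (22.19087028503418, 22.40884017944336), 76.40621948242188)
```

View pics/w1.png

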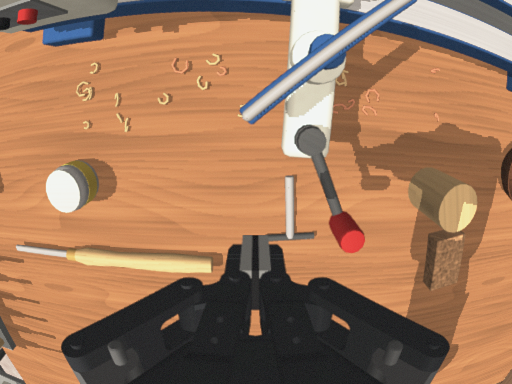

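The wrist view shows the bar from (250,115) to (400,0), the knob at (347,232), and the closed fingers clear in front of the bar's left end. Next I descend and push.

Call:
move_arm([
  [[0,0,1,10,0],[0,0,1,30,0],[0,0,1,50,0],[0,5,1,66,0],[0,12,1,73,0],[0,22,1,74,0],[0,32,1,74,0],[0,42,1,74,0],[0,48,1,74,0],[0,52,1,74,0]],
])

```text
time_s: 3.65
eef_pos: [0.5326, 0.0565, 0.1732]
eef_rot: [0.0, 1.0, 0.0, 0.0]
wrist_force: [-3.7, 0.2, 0.5]
opening: -0.003
grasp_force: 1.5
```

Call:
move_arm([
  [[0,4,0,0,0],[0,8,0,0,0],[0,12,0,0,0],[0,16,0,0,0],[0,20,0,0,0],[0,25,0,0,0],[0,30,0,0,0],[0,35,0,0,0],[0,39,0,0,0],[0,42,0,0,0]],
])

```text
time_s: 4.48
eef_pos: [0.5729, 0.0576, 0.172]
eef_rot: [-0.001, 1.0, 0.001, -0.001]
wrist_force: [-5.4, 3.1, 1.1]
opening: 0.001
grasp_force: 2.3
```

```bash
cat > look.py <<'E'
from h import *
import sys
def wr(names):
    p,d=camera("wrist"); K,R,t=cal("wrist"); 
    for tname in names:
        for o in outline_of(tname,"wrist")[:1]:
            v,u=np.nonzero(o["region"]&(d>0)); z=d[v,u]; a=(u-K[0,2])/K[0,0]; b=(v-K[1,2])/K[1,1]
            r=np.hypot(a,b)+1e-9; s=np.tan(r)/r
            P=(np.c_[a*s*z,b*s*z,z]-t)@R
            Q=P[(P[:,2]>(.183 if tname[0]=='r' else .166))&(P[:,2]<.205)]
            print(tname,o["conf"],len(P),len(Q),cv2.minAreaRect((Q[:,:2]*1000).astype(np.float32)) if len(Q)>5 else P.mean(0))
            if tname[0]=='r' and len(Q)>5:
                l=cv2.fitLine(Q[:,:2].astype(np.float32),cv2.DIST_HUBER,0,.01,.01).ravel(); print("yaw",np.arctan(-l[0]/l[1]))
    return p
def top(names,n="top"):
    p,d=camera(n)
    for tname in names:
        for o in outline_of(tname,n)[:1]:
            P,u,v=cloud(n,d,o["region"]); Q=P[(P[:,2]>(.183 if tname[0]=='r' else .166))&(P[:,2]<.202)]
            print(n,tname,o["conf"],len(Q),cv2.minAreaRect((Q[:,:2]*1000).astype(np.float32)) if len(Q)>5 else P.mean(0))
    return p
E
python3 - <<'E'
from look import *
cv2.imwrite("pics/w2.png",wr(["rest_pivot","lever_knob"])); top(["rest_pivot","lever_knob"]);top(["rest_pivot","lever_knob"],"scene")
E
```

```text
rest_pivot 0.63 45413 1531 ((690.6235961914062, 108.64996337890625), (189.1708221435547, 24.97991180419922), 84.27699279785156)
yaw -0.13178201
lever_knob 0.71 498 0 [0.53008143 0.01304997 0.13386073]
top rest_pivot 0.5 199 ((602.6564331054688, -35.32712936401367), (14.477726936340332, 79.20175170898438), 6.4307050704956055)
top lever_knob 0.62 71 ((445.97698974609375, -23.72159767150879), (21.153575897216797, 18.931718826293945), 0.18613117933273315)
scene rest_pivot 0.72 344 ((598.1640625, 11.201644897460938), (18.24209976196289, 158.91876220703125), 6.622011661529541)
scene lever_knob 0.52 59 ((446.8171691894531, -18.585893630981445), (23.587553024291992, 20.95865249633789), 56.538673400878906)
```

View pics/w2.png

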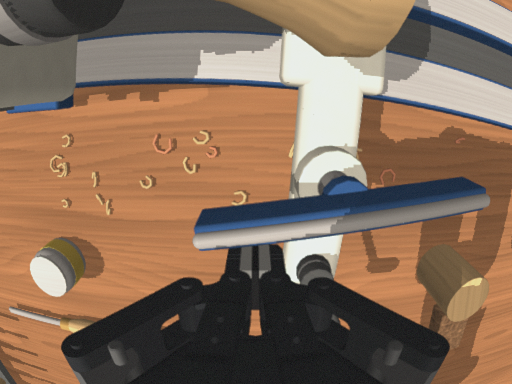

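The bar yaw is now about +0.113 rad against a target of −0.065, so it needs roughly 8–9 mm more.

Call:
move_arm([
  [[0,2,0,0,0],[0,4,0,0,0],[0,6,0,0,0],[0,7,0,0,0],[0,8,0,0,0],[0,8.5,0,0,0],[0,8.5,0,0,0],[0,8.5,0,0,0],[0,8.5,0,0,0],[0,8.5,0,0,0]],
])

```text
time_s: 5.77
eef_pos: [0.5814, 0.0576, 0.1723]
eef_rot: [-0.001, 1.0, 0.0, -0.0]
wrist_force: [-4.0, 4.3, 1.8]
opening: -0.003
grasp_force: 2.2
```

Run:
```python
from look import *
wr(["rest_pivot"]); top(["rest_pivot"]);top(["rest_pivot"],"scene")
```

```text
rest_pivot 0.72 11852 8289 ((597.9134521484375, 7.510093688964844), (159.41592407226562, 15.328031539916992), 88.69247436523438)
yaw -0.030422166
top rest_pivot 0.67 175 ((596.6194458007812, -38.40973663330078), (67.74131774902344, 14.343910217285156), 88.10865783691406)
scene rest_pivot 0.74 329 ((599.8419189453125, 11.6441650390625), (157.5736846923828, 15.310949325561523), 88.29757690429688)
```

Call:
move_arm([
  [[0,1,0,0,0],[0,2,0,0,0],[0,2,0,0,0],[0,2,0,0,0],[0,-5,0,0,0],[0,-20,0,0,0],[0,-40,0,0,0],[0,-60,0,-20,0],[0,-75,0,-45,0],[0,-80,0,-60,0]],
])

```text
time_s: 6.9
eef_pos: [0.5008, 0.0566, 0.2343]
eef_rot: [0.0, 1.0, 0.0, 0.001]
wrist_force: [0.8, -0.5, -0.3]
opening: -0.0
grasp_force: 0.0
```

Run:
```python
from look import *
wr(["rest_pivot","lever_knob"]); top(["rest_pivot"]);top(["rest_pivot"],"scene"); print(ctrl.get_obs()["eef_pos"])
```

```text
rest_pivot 0.93 5477 4980 ((599.6590576171875, 7.075569152832031), (159.75872802734375, 14.59756851196289), 86.03223419189453)
yaw -0.07191773
lever_knob 0.69 2469 598 ((448.06292724609375, -21.935882568359375), (21.995384216308594, 22.817312240600586), 70.2679443359375)
top rest_pivot 0.65 409 ((597.7821044921875, 5.065155029296875), (156.00636291503906, 14.39658260345459), 85.85337829589844)
scene rest_pivot 0.76 323 ((599.3412475585938, 11.533470153808594), (157.76930236816406, 15.144598007202148), 85.77030181884766)
[0.50142387 0.05669109 0.23098516]
```

The rest is parallel: bar yaw −0.07 against −0.065 for the bed. Next is the lever, with the fingertip going down on the knob's tailstock side.

Call:
move_arm([
  [[0,-8,15,0,0],[0,-20,42,0,0],[0,-34,72,0,0],[0,-48,100,0,0],[0,-57,117,0,0],[0,-59,124,10,0],[0,-59,124,35,0],[0,-59,124,60,0],[0,-59,124,78,0],[0,-59,124,84,0]],
])

```text
time_s: 8.08
eef_pos: [0.4406, -0.0659, 0.144]
eef_rot: [-0.002, 1.0, 0.0, -0.003]
wrist_force: [-0.5, 0.1, -0.8]
opening: 0.0
grasp_force: 0.0
```

Call:
move_arm([
  [[0,0,-5,0,0],[0,0,-10,0,0],[0,0,-15,0,0],[0,-1,-20,0,0],[0,-1,-25,0,0],[0,-2,-30,0,0],[0,-2,-35,0,0],[0,-2,-40,0,0],[0,-1,-45,0,0],[0,0,-50,0,0]],
])

```text
time_s: 8.92
eef_pos: [0.4428, -0.0167, 0.1483]
eef_rot: [-0.0, 1.0, 0.0, 0.0]
wrist_force: [-1.3, -2.1, 0.8]
opening: -0.001
grasp_force: 1.2
```

Run:
```python
from look import *
cv2.imwrite("pics/w3.png",wr(["rest_pivot","lever_knob"])); top(["lever_knob"]);top(["lever_knob"],"scene"); print(ctrl.get_obs()["eef_pos"])
```

```text
lever_knob 0.8 6196 921 ((443.85882568359375, 9.223899841308594), (23.190988540649414, 12.763882637023926), 86.48707580566406)
scene lever_knob 0.82 57 ((439.8682861328125, 13.558462142944336), (22.70925521850586, 20.49091911315918), 56.39060592651367)
[ 0.44295854 -0.01717907  0.14832366]
```

View pics/w3.png

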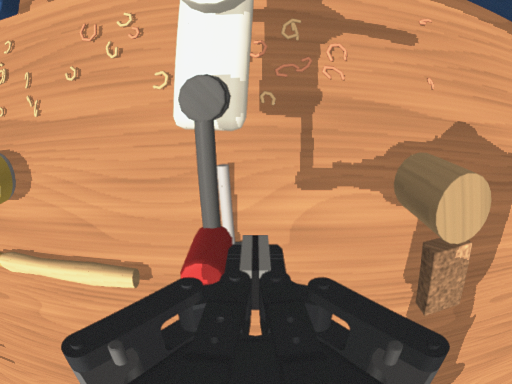

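The knob at (207,255) is being pushed by the fingertip and now points straight at the robot. I'll keep following its arc.

Call:
move_arm([
  [[0,0,-5,0,0],[0,0,-10,0,0],[0,1,-15,0,0],[0,2,-20,0,0],[0,3,-25,0,0],[0,5,-30,0,0],[0,7,-35,0,0],[0,9,-40,0,0],[0,11,-44,0,0],[0,12,-47,0,0]],
])

```text
time_s: 10.1
eef_pos: [0.4552, 0.0303, 0.1483]
eef_rot: [-0.0, 1.0, 0.001, 0.0]
wrist_force: [-0.8, -3.1, -0.7]
opening: 0.003
grasp_force: 1.2
```

Call:
move_arm([
  [[0,0.5,-1,0,0],[0,1,-2,0,0],[0,1.5,-3,0,0],[0,2,-4,0,0],[0,2.5,-5,0,0],[0,3,-6,0,0],[0,3,-6.5,0,0],[0,3,-7,0,0],[0,3,-7,0,0],[0,3,-7,0,0]],
])

```text
time_s: 10.93
eef_pos: [0.4581, 0.0366, 0.1485]
eef_rot: [0.0, 1.0, 0.0, 0.0]
wrist_force: [2.5, -3.1, -1.4]
opening: 0.001
grasp_force: 1.5
```

Run:
```python
from look import *
wr(["rest_pivot","lever_knob"]); top(["lever_knob"]);top(["lever_knob","rest_pivot"],"scene"); print(ctrl.get_obs()["eef_pos"])
```

```text
rest_pivot 0.65 1402 593 ((586.2662353515625, -58.864707946777344), (6.964798450469971, 28.2491397857666), 11.740915298461914)
yaw 0.07600148
lever_knob 0.62 5991 1046 ((458.2706298828125, 62.737403869628906), (18.13807487487793, 19.43497657775879), 53.605690002441406)
top lever_knob 0.48 0 [0.52183825 0.00930867 0.13339813]
scene lever_knob 0.66 55 ((458.1020202636719, 68.67371368408203), (19.08521842956543, 19.02681541442871), 23.446861267089844)
scene rest_pivot 0.56 317 ((599.8063354492188, 11.997474670410156), (159.8473358154297, 14.719019889831543), 85.8451919555664)
[0.45797935 0.03665015 0.14845226]
```

Call:
move_arm([
  [[0,0.5,-1,0,0],[0,1,-2,0,0],[0,1.5,-3,0,0],[0,2,-3.5,0,0],[0,2,-4,0,0],[0,2,-4,0,0],[0,2,-4,0,0],[0,2,-4,0,0],[0,2,-4,0,0],[0,2,-4,0,0]],
])

```text
time_s: 12.17
eef_pos: [0.4601, 0.0407, 0.1485]
eef_rot: [0.0, 1.0, 0.0, 0.0]
wrist_force: [3.5, -4.5, -0.4]
opening: -0.0
grasp_force: 2.0
```

Call:
move_arm([
  [[0,0.5,-1,0,0],[0,1,-2,0,0],[0,1.5,-3,0,0],[0,2,-3,0,0],[0,2,-3,0,0],[0,2,-3,0,0],[0,2,-3,0,0],[0,2,-3,0,0],[0,2,-3,0,0],[0,2,-3,0,0]],
])

```text
time_s: 13.0
eef_pos: [0.4608, 0.0417, 0.1484]
eef_rot: [0.002, 1.0, 0.001, -0.001]
wrist_force: [-4.4, -13.6, 3.6]
opening: 0.001
grasp_force: 6.9
```

Run:
```python
from look import *
wr(["lever_knob"]); top(["lever_knob","rest_pivot"],"scene"); o=ctrl.get_obs();print(o["eef_pos"],o["wrist_force"])
```

```text
lever_knob 0.74 5995 1105 ((462.59759521484375, 67.2283706665039), (17.54259490966797, 19.21863555908203), 41.68383026123047)
scene lever_knob 0.79 64 ((461.29571533203125, 72.22833251953125), (22.637683868408203, 20.625993728637695), 12.508162498474121)
scene rest_pivot 0.59 324 ((599.3998413085938, 12.678688049316406), (154.94264221191406, 15.34825325012207), 86.0488052368164)
[0.46078111 0.04171135 0.148426  ] [ -3.674937   -13.72280587   4.23759126]
```

The force rose to 14 N with the arm stalled, so the lever is on its stop. Backing off and going up.

Call:
move_arm([
  [[0,0,5,0,0],[0,-2,20,0,0],[0,-5,40,0,0],[0,-5,45,-20,0],[0,-5,45,-50,0],[0,-5,45,-80,0],[0,-5,45,-95,0],[0,-5,45,-100,0],[0,-5,45,-100,0],[0,-5,45,-100,0]],
])

```text
time_s: 14.08
eef_pos: [0.456, -0.0007, 0.2471]
eef_rot: [-0.001, 1.0, 0.001, -0.001]
wrist_force: [-0.0, 0.4, -0.2]
opening: -0.002
grasp_force: 0.0
```

Run:
```python
from look import *
p=wr(["rest_pivot","lever_knob"]); cv2.imwrite("pics/w4.png",p); o=ctrl.get_obs();print(o["eef_pos"],o["wrist_force"])
```

```text
rest_pivot 0.83 5944 4502 ((596.8416137695312, 6.286224365234375), (158.2585906982422, 14.872875213623047), 86.07014465332031)
yaw -0.06307168
lever_knob 0.82 2474 635 ((458.85113525390625, 66.04985809326172), (21.79300308227539, 22.566415786743164), 23.756019592285156)
[ 0.45570907 -0.00077577  0.24650219] [-0.10782256 -0.89758639 -0.07212383]
```

View pics/w4.png

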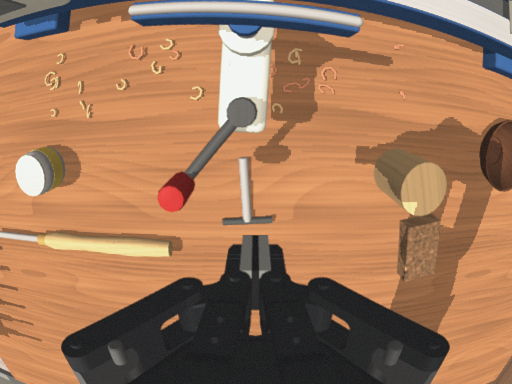

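The picture shows the bar in line with the bed at the top (250,15). The knob is across on the headstock side (175,192), the loose things are undisturbed, and the gripper is clear.

```bash
python3 -c "
from bench import order; print(order.hand_in())"
```

```text
the job is handed in; nothing more can be done
None
```

The job is handed in: my last measurement before that had the tool rest within about 0.01 rad of parallel to the bed and the clamp lever pushed to its locked stop, nothing loose looked moved in the last picture, and no verdict was returned.

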